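# Nest the empty tubs in the wash tray

## Task

Clear up the empty tubs at the silversmith's bench: take the two empty white tubs out of the sloping rack and nest them, one after the other, in the empty tub standing in the dark tray, so that all three make one upright stack there, each fully home in the one below. Leave the tub with the rods in its hole in the rack, and leave the other things on the bench and the brush in the tray undisturbed.

Things in the scene. Friction and masses are not known exactly. Their poses are not given: they have to be found in the camera images.
- tub_a: Empty white plastic tub, 94 mm high, walls 2.5 mm; origin at the centre of its underside, z to its mouth. It tapers from 42 mm across at the foot to 59 mm at 60 mm up; there it steps out to a straight collar 68 mm across, up to the rim at 94 mm (mouth 63 mm inside). It hangs by that step in a rack hole, collar above the plate, leaning 30 degrees to the rack's front.
- tub_b: The other empty tub in the rack, the same in every way as tub_a (40 to 85 g each). Nested in another tub, its foot goes in with 10 mm of play all round, narrowing to 1 to 2 mm, and its step comes to rest on the rim of the lower tub: its origin is then 34 mm above the lower one's, and its whole collar stays free above.
- tub_base: The third empty tub, the same as tub_a, standing loose and upright on the tray's floor.
- tub_rods: A tub of the same kind in the remaining hole of the rack, holding a bunch of silver rods that stand up to 50 mm above its rim. It stays there.
- rack: Low fixed rack: aluminium plate 116 x 360 x 6 mm on dark steel legs, sloping up at 30 degrees away from its front (-x of the rack). Three 63 mm holes in a row along its y, 110 mm apart; origin on the bench under the middle hole, whose centre is 84 mm up in the plate's top. A tub comes out along its own axis, square to the plate; its foot is clear after 60 mm. Nothing is above the rack.
- tray: Dark plastic tray fixed to the bench, 180 mm along its x, 240 mm along its y, 42 mm high, floor and walls 4 mm; origin at the centre of its underside.
- brush: Hand brush 130 x 22 x 24 mm, wooden back up, lying in the tray along the tray's x on the -y side; origin at the middle of its underside.
- block: Dark steel doming block 80 x 42 x 38 mm, loose on the bench near the robot; origin at the centre of its underside.
- pliers: Pliers, about 190 mm long, 14 mm high, loose on the bench beyond the rack and tray; origin on the bench under the pivot.
- lidded_tub: Large closed white tub, 122 mm across, 90 mm high, beyond the rack; origin at the centre of its underside.
- flux: Amber bottle, 52 mm across, 130 mm high, on the bench to the left of the rack; origin at the centre of its underside.
Things that resemble listed ones, but are neither listed nor needed, are in the scene too. Leave any green or turquoise look-alike of the tub_b alone.

How it is judged:
By the outcome, as a careful person would: the job done as asked, in the order asked, and still so for the second after the job is handed in, with the robot touching nothing.
It also fails if it takes over 64 s, if anything falls off the work surface, if the arm or the gripper's body presses on something with over 40 N, if the wrist force passes 120 N, or if a joint passes its speed limit or range.

## Robot

A 6-joint arm with a two-finger parallel gripper is mounted at the origin on the work surface. World frame = base frame: x ahead of the robot, y to its left, z up, the work surface at z = 0. Lengths are in m, angles in rad, forces in N, time in s.
With the tool pointing down it reaches from about 0.25 to 0.775 m from the base axis. Payload 8.9 kg.
Tool frame: the origin (TCP) lies midway between the tips of the shut fingers; the grasp point (between the pads) lies 19 mm behind it; z points along the fingers, y is the line along which they close (so a half turn about z gives the same grasp; the last joint's range is limited). The gripper opens to 85 mm and grips with 20 to 120 N. Pads are 22 mm wide; open, the fingers measure 114 mm over their backs; the gripper's body (76 mm by 85 mm) begins 54 mm behind the grasp point. The pads swing forward as they close: fully open they stand 13 mm farther back than shut.
Start: joints at [1.186, 0.291, -0.153, 1.127, 0, 1.431], TCP at [0.128, 0.509, 0.231] pointing down, gripper open.
Joint ranges: [-2.52, 2.52], [-0.91, 1.74], [-1.3, 1.37], [-1.96, 2.02], [-1.52, 1.47], [-3.14, 3.14]. Speed limits (rad/s): [2.22, 2.22, 2.79, 3.14, 3.14, 3.14].

## Interface

Orientations are given as a unit quaternion [w, x, y, z].
In Python, from station import manip gives the robot as it stands. The module is installed in compiled form; this text tells all that it offers. Calls block until the motion is done:
- manip.move_to(position, orientation): joint-space move of the TCP to a pose.
- manip.move_l(position, orientation=None, vel=0.15): straight line of the TCP; orientation=None keeps the orientation; vel is the mean speed in m/s.
- manip.set_joints(angles): joint-space move.
- manip.open_gripper() and manip.grab(effort=None): open the fingers fully, or close them until they stop; effort is the grip in N (None keeps the last).
- manip.wait(seconds).
- manip.inverse_kinematics(position, orientation): joint angles nearest the present ones, or None.
- manip.read_camera(name): name is "scene" or "side" or "wrist"; returns a dict with "image" (420x560x3 uint8, red, green, blue), "depth" (420x560 float32, m along the optical axis (not along the pixel's ray), 0 where there is no reading), "fx", "fy", "cx", "cy" (pixels), "R" (3x3) and "t" (3): a world point X has camera coordinates R X + t; the wrist camera has in their place "mount" (4x4, takes a point from camera to tool coordinates, whose origin is the TCP and whose axes are the flange's). Camera axes: x right, y down, z forward; pixel columns grow to the right and rows downward; lengths in m; the calibration is good to about 2 mm. The wrist camera is an equidistant fisheye: a pixel r from the principal point sees the ray r / f radians off the axis. A picture is of the moment at which its call begins: read the wrist's pose just before it.
A pose or a line that the arm cannot do raises manip.Unreachable and nothing moves.
- manip.hand_in(): hands the job in; it is judged then, once.
Readings, each from a call of its own:
- manip.current_clock(): time.
- manip.current_qpos(): joint angles.
- manip.current_joint_vel(): joint speeds.
- manip.current_joint_torque(): joint torques, N m.
- manip.current_tool_pos(): TCP position.
- manip.current_orientation(): TCP orientation.
- manip.current_wrist_force(): force on the tool from outside, world axes, zero at the start.
- manip.current_wrist_torque(): the same for the moment, N m.
- manip.current_opening(): opening from 0.0 (shut) to 1.0 (fully open).
- manip.current_grasp_force(): force on a finger pad.
Only numpy, scipy, OpenCV 4.12 (cv2) and the standard library are available. Lean on these libraries where they do the work, as an engineer would, in place of code of your own. Each camera call takes 0.05 s, during which the arm holds its last target. There are 200 camera calls.

## Working session

There is one attempt and no reset: what is moved stays moved. The work goes in short steps, each a Python script; the robot and the scene stay as the last script left them, time stands still between calls to the robot, and variables do not carry over. Pictures are saved under pics/ and viewed, at most 10 in all, crops included, and the job is handed in when it is done.

```bash
mkdir -p pics; python3 - <<'E'
from station import manip
import cv2,numpy as np
for n in("scene","side"):
    c=manip.read_camera(n); np.savez(n+".npz",**c); cv2.imwrite(f"pics/{n}0.png",c["image"][:,:,::-1])
    print(n,c["fx"],c["cx"],c["cy"],np.round(-c["R"].T@c["t"],3),np.round(c["R"],2).tolist(),(c["depth"]>0).mean())
print(manip.current_clock(),manip.current_tool_pos(),manip.current_orientation())
E
```

```text
scene 433.5647967775442 285.02944091009414 214.07433419985807 [ 0.848 -0.465  1.058] [[0.79, 0.62, -0.0], [0.53, -0.67, -0.52], [-0.32, 0.41, -0.86]] 0.9958163265306123
side 502.41503114224224 276.5910747207482 208.23309925109348 [ 0.385 -0.999  1.123] [[1.0, -0.09, -0.01], [-0.07, -0.72, -0.69], [0.06, 0.69, -0.72]] 0.9960374149659864
0.1 [0.12761067 0.50886278 0.23082774] [-1.43337101e-04  1.22596364e-01  9.92456457e-01 -5.41149957e-04]
```

View pics/scene0.png

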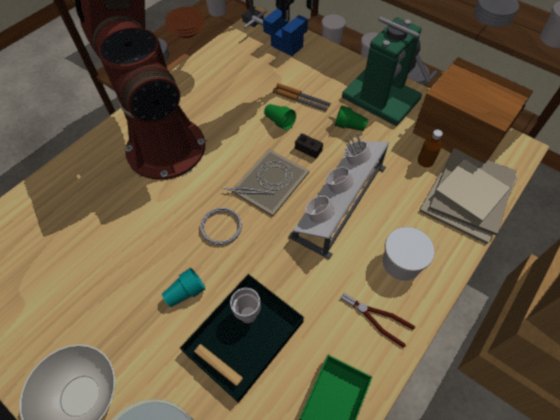

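View pics/side0.png

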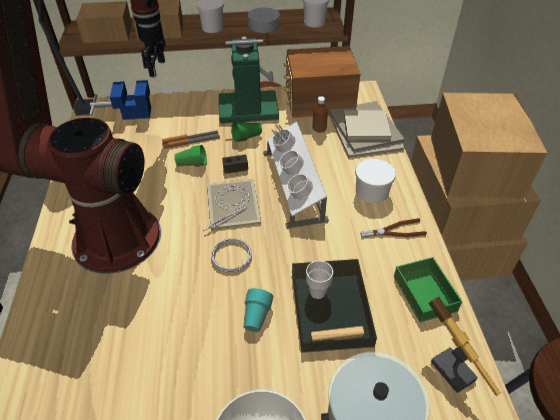

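The scene view shows the two empty rack tubs at (318,207) and (339,179), the rods tub at (357,152), and the base tub in the tray at (245,304) with the brush at (218,365). The side view shows the same things at (299,187), (291,160), (283,140) and (319,278). Next I'll measure them from depth in both views.

```bash
cat > geo.py <<'E'
import numpy as np
from scipy.optimize import least_squares
def cloud(c):
    v,u=np.mgrid[:420,:560]; d=c["depth"]
    P=np.stack([(u-c["cx"])/c["fx"]*d,(v-c["cy"])/c["fy"]*d,d],-1)
    return (P-c["t"])@c["R"]
def circ(p,r=None):
    c0=(p.min(0)+p.max(0))/2
    if r: return least_squares(lambda q:np.hypot(*(p-q).T)-r,c0,loss="soft_l1",f_scale=.001).x
    return least_squares(lambda q:np.hypot(*(p-q[:2]).T)-q[2],[*c0,.033],loss="soft_l1",f_scale=.001).x
E
python3 - <<'E'
from geo import *
rng=np.random.default_rng(0)
box={"scene":((285,135,392,250),(225,280,268,328)),"side":((262,120,330,222),(300,258,340,302))}
for n in box:
    c=np.load(n+".npz"); W=cloud(c)
    (a,b,e,f),(a2,b2,e2,f2)=box[n]
    P=W[b:f,a:e].reshape(-1,3); P=P[(P[:,2]>.03)&(P[:,2]<.2)]
    best=0
    for _ in range(800):
        q=P[rng.choice(len(P),3,False)]; nn=np.cross(q[1]-q[0],q[2]-q[0]); L=np.linalg.norm(nn)
        if L<1e-5: continue
        nn/=L; nn*=np.sign(nn[2]); 
        if abs(nn[2]-.866)>.05: continue
        m=abs((P-q[0])@nn)<.003
        if m.sum()>best: best=m.sum(); I=m
    Q=P[I]; c0=Q.mean(0); nn=np.linalg.svd(Q-c0)[2][2]; nn*=np.sign(nn[2])
    print(n,"normal",nn,"tilt",np.degrees(np.arccos(nn[2])),"yaw",np.degrees(np.arctan2(-nn[1],-nn[0])),len(Q),abs((Q-c0)@nn).std())
    ez=nn; ey=np.cross(ez,[-nn[0],-nn[1],0]); ey/=np.linalg.norm(ey); ex=np.cross(ey,ez)
    L=(P-c0)@np.c_[ex,ey,ez]
    pl=L[abs(L[:,2])<.003]; print("plate ext",np.percentile(pl,[1,99],axis=0)[:,:2].round(3).tolist())
    r=L[abs(L[:,2]-.033)<.0035]
    h=np.histogram(r[:,1],bins=np.arange(-.2,.2,.01)); print("hist",list(zip(h[1].round(2),h[0])))
    np.savez("rk_"+n,L=L,c0=c0,E=np.c_[ex,ey,ez])
    B=W[b2:f2,a2:e2].reshape(-1,3)
    zz=B[:,2]; print("base ztop",np.percentile(zz,[90,97,99,100]))
    r=B[(zz>.092)&(zz<.106)][:,:2]; print("base",len(r),circ(r),circ(r,.0325))
E
```

```text
scene normal [-0.49262612 -0.05569813  0.86845681] tilt 29.720197309205524 yaw 6.450677973853141 2050 0.0007760739728748926
plate ext [[-0.072, -0.15], [0.044, 0.206]]
hist [(np.float64(-0.2), np.int64(0)), (np.float64(-0.19), np.int64(0)), (np.float64(-0.18), np.int64(0)), (np.float64(-0.17), np.int64(0)), (np.float64(-0.16), np.int64(0)), (np.float64(-0.15), np.int64(0)), (np.float64(-0.14), np.int64(0)), (np.float64(-0.13), np.int64(0)), (np.float64(-0.12), np.int64(17)), (np.float64(-0.11), np.int64(15)), (np.float64(-0.1), np.int64(12)), (np.float64(-0.09), np.int64(11)), (np.float64(-0.08), np.int64(11)), (np.float64(-0.07), np.int64(11)), (np.float64(-0.06), np.int64(22)), (np.float64(-0.05), np.int64(6)), (np.float64(-0.04), np.int64(0)), (np.float64(-0.03), np.int64(0)), (np.float64(-0.02), np.int64(0)), (np.float64(-0.01), np.int64(22)), (np.float64(0.0), np.int64(14)), (np.float64(0.01), np.int64(9)), (np.float64(0.02), np.int64(11)), (np.float64(0.03), np.int64(13)), (np.float64(0.04), np.int64(9)), (np.float64(0.05), np.int64(18)), (np.float64(0.06), np.int64(4)), (np.fl
[... 1437 characters left out ...]
(12)), (np.float64(0.02), np.int64(4)), (np.float64(0.03), np.int64(4)), (np.float64(0.04), np.int64(5)), (np.float64(0.05), np.int64(11)), (np.float64(0.06), np.int64(15)), (np.float64(0.07), np.int64(2)), (np.float64(0.08), np.int64(0)), (np.float64(0.09), np.int64(0)), (np.float64(0.1), np.int64(1)), (np.float64(0.11), np.int64(17)), (np.float64(0.12), np.int64(12)), (np.float64(0.13), np.int64(7)), (np.float64(0.14), np.int64(3)), (np.float64(0.15), np.int64(6)), (np.float64(0.16), np.int64(8)), (np.float64(0.17), np.int64(10)), (np.float64(0.18), np.int64(1))]
base ztop [0.08862429 0.09721613 0.09920202 1.12271529]
base 129 [ 0.55456206 -0.25326314  0.03261809] [ 0.55455597 -0.25324965]
```

```bash
python3 - <<'E'
from geo import *
from station import manip
from scipy.spatial.transform import Rotation as R
for n in("scene","side"):
    z=np.load(f"rk_{n}.npz"); L,c0,E=z["L"],z["c0"],z["E"]
    for lo,hi in((-.13,-.03),(-.02,.085)):
        s=L[(L[:,1]>lo)&(L[:,1]<hi)]; r=s[abs(s[:,2]-.0335)<.0035]; q=circ(r[:,:2]); q2=circ(r[:,:2],.0328)
        print(n,q.round(4),q2.round(4),"hmax",np.percentile(s[:,2],[98,99.5]).round(4),"rimC",(c0+E@[*q2,.034]).round(4))
# IK check
th=np.radians(30);yaw=np.radians(6.6)
n=np.array([-np.sin(th)*np.cos(yaw),-np.sin(th)*np.sin(yaw),np.cos(th)])
for nm,zz,ya in(("tiltY",-n,[-np.sin(yaw),np.cos(yaw),0]),("down",np.array([0,0,-1.]),[0,1,0]),("down45",np.array([0,0,-1.]),[.7,.7,0]),("downx",np.array([0,0,-1.]),[1,0,0])):
    for p in([.5576,-.2525,.2],[.5576,-.2525,.32],[.53,.02,.2],[.53,.13,.2],[.53,.13,.3]):
        for sg in(1,-1):
            y=sg*np.array(ya,float);y/=np.linalg.norm(y)
            M=np.c_[np.cross(y,zz),y,zz]; q=R.from_matrix(M).as_quat(scalar_first=True)
            j=manip.inverse_kinematics(p,q); print(nm,p,sg,None if j is None else np.round(j,2))
w=np.array(manip.read_camera("wrist")["mount"]);print(w.round(3))
E
```

```text
scene [-0.0165 -0.0819  0.0326] [-0.0165 -0.0819] hmax [0.0344 0.0358] rimC [0.5421 0.0575 0.1112]
scene [-0.0169  0.0279  0.0326] [-0.0169  0.028 ] hmax [0.0342 0.0355] rimC [0.5294 0.1667 0.111 ]
side [-0.0069 -0.0748  0.0324] [-0.0069 -0.0748] hmax [0.0347 0.0359] rimC [0.5357 0.056  0.1125]
side [-0.007   0.0346  0.0326] [-0.007   0.0346] hmax [0.0339 0.036 ] rimC [0.5229 0.1646 0.1124]
tiltY [0.5576, -0.2525, 0.2] 1 [-0.75  0.2  -0.51  0.51  0.39 -0.8 ]
tiltY [0.5576, -0.2525, 0.2] -1 [-0.75  0.2  -0.51  0.51  0.39  2.35]
tiltY [0.5576, -0.2525, 0.32] 1 [-0.75  0.11 -0.29  0.82  0.39 -0.8 ]
tiltY [0.5576, -0.2525, 0.32] -1 [-0.75  0.11 -0.29  0.82  0.39  2.35]
tiltY [0.53, 0.02, 0.2] 1 [-0.2  -0.03 -0.79  0.31  0.15 -0.27]
tiltY [0.53, 0.02, 0.2] -1 [-0.2  -0.03 -0.79  0.31  0.15  2.87]
tiltY [0.53, 0.13, 0.2] 1 [ 0.1  -0.   -0.77  0.28  0.01 -0.01]
tiltY [0.53, 0.13, 0.2] -1 [ 0.1  -0.   -0.77  0.28  0.01  3.13]
tiltY [0.53, 0.13, 0.3] 1 [ 0.1  -0.1  -0.57  0.58  0.01 -0.01]
tiltY [0.53, 0.13, 0.3] -1 [ 0.1  -0.1  -0.57  0.58  0.01  3.13]
down [0.5576, -0.2525, 0.2] 1 [-0.54  0
[... 1368 characters left out ...]
0.2525, 0.2] -1 [-0.54  0.47  0.04  1.14  0.   -2.12]
downx [0.5576, -0.2525, 0.32] 1 [-0.54  0.44  0.3   1.43  0.    1.03]
downx [0.5576, -0.2525, 0.32] -1 [-0.54  0.44  0.3   1.43  0.   -2.12]
downx [0.53, 0.02, 0.2] 1 [-0.1   0.32 -0.2   1.05  0.    1.47]
downx [0.53, 0.02, 0.2] -1 [-0.1   0.32 -0.2   1.05  0.   -1.67]
downx [0.53, 0.13, 0.2] 1 [ 0.11  0.35 -0.15  1.07  0.    1.68]
downx [0.53, 0.13, 0.2] -1 [ 0.11  0.35 -0.15  1.07  0.   -1.46]
downx [0.53, 0.13, 0.3] 1 [0.11 0.3  0.05 1.31 0.   1.68]
downx [0.53, 0.13, 0.3] -1 [ 0.11  0.3   0.05  1.31  0.   -1.46]
[[ 0.    -0.962 -0.273  0.069]
 [ 1.     0.     0.    -0.   ]
 [-0.    -0.273  0.962 -0.144]
 [ 0.     0.     0.     1.   ]]
```

```bash
cat > rob.py <<'E'
from geo import *
from station import manip
import cv2
from scipy.spatial.transform import Rotation as R
Q=lambda M:R.from_matrix(M).as_quat(scalar_first=True)
th,yaw=np.radians(30),np.radians(6.6)
NR=np.array([-np.sin(th)*np.cos(yaw),-np.sin(th)*np.sin(yaw),np.cos(th)])
YR=np.array([-np.sin(yaw),np.cos(yaw),0]); MT=np.c_[np.cross(YR,-NR),YR,-NR]   # tool pose at the rack
MD=np.c_[[-1.,0,0],[0,1.,0],[0,0,-1.]]                                        # tool straight down
def look(name):
    p=np.array(manip.current_tool_pos()); M=R.from_quat(manip.current_orientation(),scalar_first=True).as_matrix()
    c=manip.read_camera("wrist"); cv2.imwrite(f"pics/{name}.png",c["image"][:,:,::-1])
    v,u=np.mgrid[:420,:560]; x,y=(u-c["cx"]),(v-c["cy"]); r=np.hypot(x,y)+1e-9; t=r/c["fx"]
    k=np.tan(np.minimum(t,1.4))/r; d=c["depth"]; P=np.stack([x*k*d,y*k*d,d],-1); P=P[(t<1.2)&(d>0)]
    m=np.array(c["mount"]); np.savez(name,W=(P@m[:3,:3].T+m[:3,3])@M.T+p); return (P@m[:3,:3].T+m[:3,3])@M.T+p
def rim(W,c,n,ex,ey,name=""):
    """rim centre near c: points of the top 4 mm along n, circle fitted in the ex,ey plane"""
    L=(W-c)@np.c_[ex,ey,n]; L=L[(np.hypot(L[:,0],L[:,1])<.045)&(abs(L[:,2])<.012)]
    h=np.percentile(L[np.hypot(L[:,0],L[:,1])<.045][:,2],97); s=L[abs(L[:,2]-h)<.0025]
    q=circ(s[:,:2]); C=c+ex*q[0]+ey*q[1]+n*h
    print(name,"rim",C.round(4),"r",q[2].round(4),"h",h.round(4),len(s)); return C
E
cat > a.py <<'E'
from rob import *
manip.move_l([.128,.509,.33],vel=.25)
manip.move_to([.557-.04,-.2525,.22],Q(MD)); 
W=look("wb"); B=rim(W,np.array([.5576,-.2525,.098]),MD@[0,0,-1.],*np.eye(3)[:2],"base")
c1=np.array([.539,.0567,.1125]); 
manip.move_to(c1+NR*.10,Q(MT))
W=look("w1"); C=rim(W,c1,NR,np.cross(YR,NR),YR,"tub1"); C2=rim(W,np.array([.526,.1656,.1125]),NR,np.cross(YR,NR),YR,"tub2")
np.savez("m1",B=B,C=C,C2=C2); print(manip.current_clock())
E
python3 a.py; python3 -c "
import cv2,numpy as np
cv2.imwrite('pics/ww.png',cv2.resize(np.hstack([cv2.imread('pics/wb.png'),cv2.imread('pics/w1.png')]),(800,300)))"
```

```text
base rim [ 0.5572 -0.2514  0.0999] r 0.0325 h 0.0019 660
tub1 rim [0.5377 0.0582 0.1144] r 0.0324 h 0.0022 794
tub2 rim [0.5251 0.167  0.1142] r 0.0325 h 0.0019 723
4.9833
```

View pics/ww.png

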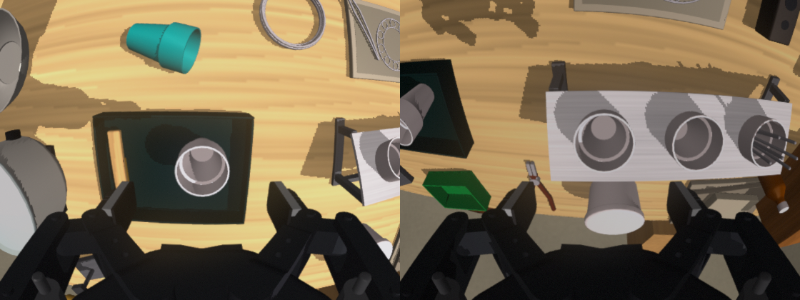

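The left half is the tray: the base tub's rim is at about (202,168), with the brush to its left. The right half is the rack: empty tubs at (603,140) and (694,140), rods tub at (763,140). The measurements agree with the room cameras, so I'll grasp the first tub and lift it out.

```bash
cat > pick.py <<'E'
import sys
from rob import *
k=sys.argv[1]; C=np.load("m1.npz")["C" if k=="1" else "C2"]-NR*.0008
if k=="2":
    manip.move_to(C+NR*.10,Q(MT)); W=look("w2"); C=rim(W,C,NR,np.cross(YR,NR),YR,"tub2")-NR*.0008
manip.move_l(C+NR*.02,Q(MT),vel=.2); manip.move_l(C-NR*.037,vel=.1)
print("F in",np.round(manip.current_wrist_force(),1))
manip.grab(25); print("open",manip.current_opening(),"grip",manip.current_grasp_force(),"F",np.round(manip.current_wrist_force(),1))
manip.move_l(C+NR*.038,vel=.12)
p=np.array(manip.current_tool_pos()); manip.move_l(p+[0,0,.13],vel=.25)
manip.move_to([.5572,-.2514,.26],Q(MD)); manip.wait(.2)
p=np.array(manip.current_tool_pos()); W=look("h"+k)
H=rim(W,p+[0,0,.037],np.array([0,0,1.]),*np.eye(3)[:2],"held"); np.save("off",H-p)
L=W[(np.hypot(*(W-H)[:,:2].T)<.037)&(abs(W[:,2]-H[2])<.008)&(np.hypot(*(W-H)[:,:2].T)>.030)]
print("off",(H-p).round(4),"open",manip.current_opening(),manip.current_grasp_force(),manip.current_clock())
# rim tilt: top height by quadrant
a=np.degrees(np.arctan2(L[:,1]-H[1],L[:,0]-H[0]))
for q in range(-180,180,45):
    s=L[(a>=q)&(a<q+45)]; print(q,len(s),np.percentile(s[:,2]-H[2],90).round(4) if len(s)>5 else None)
c=manip.read_camera("side"); cv2.imwrite(f"pics/hs{k}.png",cv2.resize(c["image"][130:330,200:420,::-1],None,fx=2,fy=2)); 
wi=cv2.imread(f"pics/h{k}.png"); cv2.imwrite(f"pics/hh{k}.png",np.hstack([cv2.resize(wi,(400,300)),cv2.resize(cv2.imread(f"pics/hs{k}.png"),(330,300))]))
E
python3 pick.py 1
```

```text
F in [-0.1  0.3 -0.2]
open 0.8211683402036357 grip 25.163250491023064 F [-5.4 -1.4  9.3]
held rim [ 0.5396 -0.2506  0.3071] r 0.0387 h 0.0094 623
off [-0.0177 -0.0004  0.0464] open 0.8230634528683715 28.743915148079395 9.4
-180 0 None
-135 0 None
-90 122 0.0003
-45 0 None
0 0 None
45 119 0.0001
90 0 None
135 0 None
```

View pics/hh1.png

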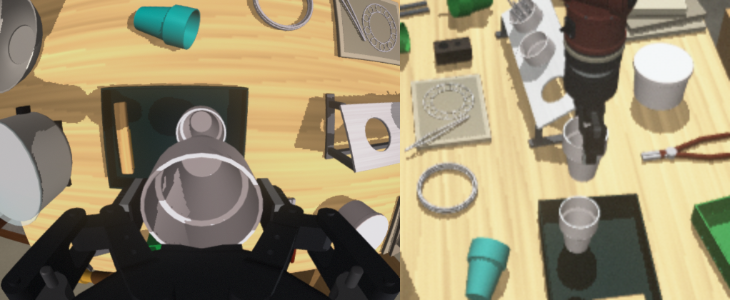

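The wrist view shows the first tub held between the fingers, rim centred at about (200,200), with the base tub beneath it at (203,125). The side view shows it hanging above the tray, close to upright. The finger points spoil the rim fit, so I'll redo it without them.

```bash
cat > held.py <<'E'
import sys
from rob import *
W=np.load(f"h{sys.argv[1]}.npz")["W"]; p=np.array(manip.current_tool_pos()); L=W-p
print(p.round(4))
L=L[(abs(L[:,1])<.03)&(abs(L[:,0])<.045)&(L[:,2]>-.01)&(L[:,2]<.06)]
# top edge per azimuth bin, then plane and circle
a=np.degrees(np.arctan2(L[:,1],L[:,0]))%360; T=[]
for q in range(0,360,10):
    s=L[(a>=q)&(a<q+10)&(np.hypot(L[:,0],L[:,1])<.042)]
    if len(s)>8:
        t=s[s[:,2]>np.percentile(s[:,2],100)-.002]; T.append([q,*np.median(t,0),len(t)])
T=np.array(T); print(np.c_[T[:,0],T[:,1:4]*1e3,T[:,4]].round(1))
E
python3 held.py 1
```

```text
[ 0.5573 -0.2506  0.2606]
[[  0.   30.2   2.4  29.   11. ]
 [ 10.   29.4   8.3  28.7  23. ]
 [ 20.   27.1  14.4  30.1  11. ]
 [ 30.   24.1  19.1  33.   10. ]
 [ 40.   21.7  22.8  35.8  38. ]
 [ 50.   18.3  26.1  36.1  72. ]
 [ 60.   14.   28.6  36.   53. ]
 [ 70.    9.5  29.6  35.5  13. ]
 [ 80.    2.4  28.4   4.9  62. ]
 [ 90.   -2.5  28.2   5.   48. ]
 [100.  -10.1  29.9  35.8   2. ]
 [110.  -14.6  29.4  36.4  46. ]
 [120.  -18.9  27.1  36.1  91. ]
 [130.  -23.6  23.1  36.3  71. ]
 [140.  -27.5  19.   36.2  87. ]
 [150.  -30.5  14.1  36.1  89. ]
 [160.  -32.5   8.8  36.2  79. ]
 [170.  -33.6   2.5  36.5  59. ]
 [180.  -33.7  -2.7  36.4  63. ]
 [190.  -32.6  -8.7  36.2  75. ]
 [200.  -30.4 -14.4  36.3  67. ]
 [210.  -27.3 -19.1  36.   97. ]
 [220.  -23.5 -23.4  36.   91. ]
 [230.  -19.2 -27.   36.3  62. ]
 [240.  -14.8 -29.1  36.2  41. ]
 [250.  -10.6 -29.8  36.1   2. ]
 [260.   -2.4 -28.8   5.   53. ]
 [270.    2.3 -28.3   4.7  64. ]
 [280.    9.3 -29.7  35.7  16. ]
 [290.   13.7 -28.9  36.1  45. ]
 [300.   18.  -26.   36.1  61. ]
 [310.   21.6 -22.7  35.7  35. ]
 [320.   24.3 -18.5  32.7  16. ]
 [330.   27.2 -14.   30.   17. ]
 [340.   29.3  -7.9  28.4  27. ]
 [350.   30.2  -2.8  28.9  14. ]]
```

The held tub is level: its rim is 36.2 mm above the TCP, offset about -1 mm in x. Next I'll lower it into the base tub.

```bash
cat > place.py <<'E'
import sys
from rob import *
bx,by,zr,dx,dy,h=map(float,sys.argv[1:7]); k=sys.argv[7]   # lower rim x,y,z; held rim offset from TCP
cmd=np.array([bx-dx,by-dy,.26])
manip.move_l(cmd,vel=.1); manip.wait(.2); cmd[:2]+=cmd[:2]-np.array(manip.current_tool_pos())[:2]  # static error
zf=zr+.034-h; manip.move_l([cmd[0],cmd[1],zf+.03],vel=.12); manip.wait(.15)
F0=np.array(manip.current_wrist_force()); print("F0",F0.round(1),np.round(manip.current_tool_pos(),4))
for z in np.arange(zf+.025,zf-.006,-.0025):
    manip.move_l([cmd[0],cmd[1],z],vel=.05); d=np.array(manip.current_wrist_force())-F0
    print((z-zf).round(4),np.round(manip.current_tool_pos()[2]-zf,4),d.round(1))
    if d[2]>5: break
manip.open_gripper(); manip.wait(.2)
p=np.array(manip.current_tool_pos()); manip.move_l([p[0],p[1],p[2]+.07],vel=.15)
manip.move_l([p[0]-.04,p[1],zr+.034+.12],vel=.2); manip.wait(.1)
W=look("s"+k); B=rim(W,np.array([bx,by,zr+.034]),np.array([0,0,1.]),*np.eye(3)[:2],"stack"); np.save("B"+k,B)
c=manip.read_camera("side"); cv2.imwrite("pics/t.png",c["image"][:,:,::-1])
c2=manip.read_camera("scene")
f=lambda i:cv2.resize(i[:,:,::-1],(400,400))
cv2.imwrite(f"pics/st{k}.png",np.hstack([f(c["image"][220:330,260:370]),f(c2["image"][240:350,190:300])]))
print(manip.current_clock())
E
python3 place.py .5572 -.2514 .0985 -.0009 0 .0362 1
```

```text
F0 [-1.2 -0.1 -0.8] [ 0.5585 -0.2516  0.127 ]
0.025 0.0246 [2.1 0.3 0.2]
0.0225 0.0223 [1.1 0.2 0.3]
0.02 0.0198 [ 1.5 -0.2 -1.2]
0.0175 0.0173 [ 1.8 -0.2  0.5]
0.015 0.0148 [ 1.2 -0.3 -0.4]
0.0125 0.0123 [ 1.2 -0.1  0.7]
0.01 0.0098 [1.5 0.4 0.6]
0.0075 0.0073 [ 1.9 -0.1  0.3]
0.005 0.0048 [ 1.9  0.5 -0.1]
0.0025 0.0023 [ 0.9 -0.2  0.6]
-0.0 0.0007 [-0.1 -0.5  7. ]
stack rim [ 0.5571 -0.2518  0.134 ] r 0.0325 h 0.0015 650
16.0667
```

View pics/st1.png

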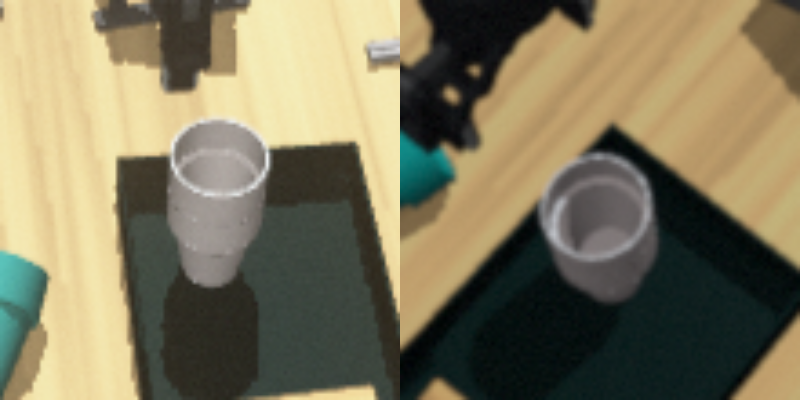

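Both views show one upright stack of two, with the rim centred at about (220,155) in the left half. The rim rose 34.1 mm, so the first tub is fully home. On to the second.

```bash
sed -i '/^# rim tilt/,/^    s=L/d' pick.py; python3 pick.py 2 && python3 held.py 2
```

```text
tub2 rim [0.525  0.1674 0.1143] r 0.0324 h 0.0009 802
F in [ 0.3  0.3 -0.2]
open 0.8262719493618571 grip 25.340987518429756 F [-4.7 -0.6  8.1]
held rim [ 0.5379 -0.2507  0.3069] r 0.0392 h 0.0095 643
off [-0.0196 -0.0003  0.0465] open 0.8230817829514834 28.720238842070103 22.45
[ 0.5574 -0.2507  0.2603]
[[  0.   30.5   2.2  28.8  24. ]
 [ 10.   29.8   7.9  28.4  27. ]
 [ 20.   27.4  14.   29.9  21. ]
 [ 30.   24.2  18.9  33.   13. ]
 [ 40.   21.5  22.9  36.   42. ]
 [ 50.   18.2  26.3  36.3  52. ]
 [ 60.   13.8  28.8  35.9  58. ]
 [ 70.    9.6  29.9  36.   11. ]
 [ 80.    2.4  28.7   5.2  42. ]
 [ 90.   -2.6  28.5   4.9  60. ]
 [100.  -10.6  29.8  34.1   1. ]
 [110.  -14.7  29.4  36.1  51. ]
 [120.  -19.1  26.9  36.5  63. ]
 [130.  -23.6  23.2  36.3  79. ]
 [140.  -27.3  19.1  36.2  72. ]
 [150.  -30.4  14.3  36.3  85. ]
 [160.  -32.4   8.7  36.3  86. ]
 [170.  -33.5   2.4  36.4  86. ]
 [180.  -33.5  -2.8  36.5  62. ]
 [190.  -32.4  -8.7  36.5  67. ]
 [200.  -30.3 -14.3  36.2  93. ]
 [210.  -27.2 -19.   36.4  74. ]
 [220.  -23.3 -23.5  36.3  69. ]
 [230.  -19.3 -26.9  36.2  76. ]
 [240.  -15.1 -29.1  36.4  35. ]
 [250.  -10.4 -29.8  35.3   5. ]
 [260.   -2.8 -28.5   5.   50. ]
 [270.    2.9 -28.2   5.1  47. ]
 [280.    9.8 -29.6  36.   14. ]
 [290.   14.  -28.7  36.1  54. ]
 [300.   18.1 -26.2  36.2  65. ]
 [310.   21.7 -22.8  35.8  49. ]
 [320.   24.7 -18.2  32.2  29. ]
 [330.   26.8 -14.5  30.5  10. ]
 [340.   29.5  -8.   28.4  33. ]
 [350.   30.5  -2.6  28.7  16. ]]
```

```bash
python3 place.py .5571 -.2518 .1328 -.0009 0 .0363 2
```

```text
F0 [-0.4  0.1 -0.6] [ 0.5585 -0.252   0.1614]
0.025 0.0247 [ 0.1  0.1 -0.6]
0.0225 0.0223 [-0.4  0.9 -1.3]
0.02 0.0198 [0.9 0.7 1. ]
0.0175 0.0173 [ 0.3  0.4 -0.7]
0.015 0.0148 [0.3 0.7 0. ]
0.0125 0.0123 [0.6 0.2 0.2]
0.01 0.0098 [ 0.3 -0.   0.4]
0.0075 0.0073 [-0.6  0.3 -0.4]
0.005 0.0048 [ 0.5  0.9 -1. ]
0.0025 0.0023 [-0.5 -0.7  0.4]
-0.0 0.0004 [ 0.6 -0.9  5. ]
-0.0025 0.0001 [-1.4  2.1 21.4]
stack rim [ 0.557  -0.2522  0.1679] r 0.0325 h 0.0011 667
29.1
```

View pics/st2.png

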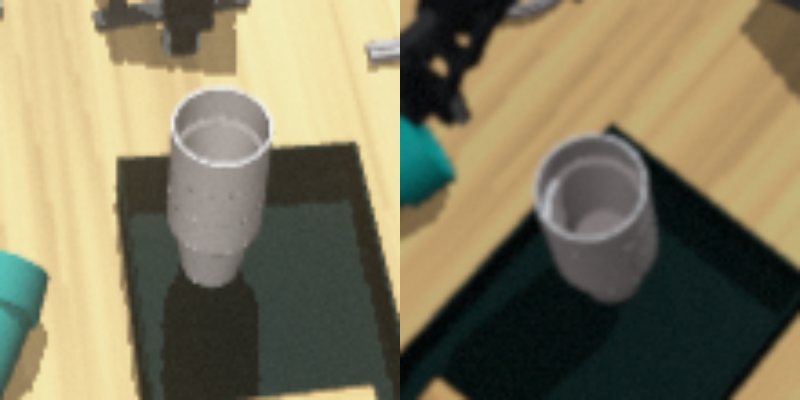

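View pics/t.png

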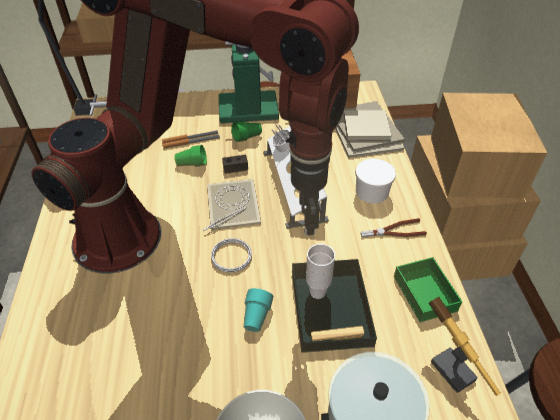

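The last view shows all three tubs in one upright stack in the tray at (319,272). Rim heights are 0.0999, 0.1340 and 0.1679 m, 34 mm apart. The rods tub at (282,142), the brush at (338,333) and the other things haven't moved, and the gripper is clear.

```bash
python3 - <<'E'
from station import manip
import numpy as np
p=np.array(manip.current_tool_pos()); manip.move_l(p+[0,0,.05],vel=.15); manip.wait(.5)
print(manip.hand_in())
E
```

```text
the job is handed in; nothing more can be done
None
```

Job handed in at about 30 s of robot time: both rack tubs are nested in the tray tub as one upright stack, each fully home, with the rods tub, brush and other items left in place.

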